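Draw the slide gate of the walnut dispenser that has the bowl under it

TASK

Two walnut dispensers stand on the worktop, and an open bowl stands under the chute of one of them. Draw the slide gate of that dispenser straight out until it hits its end stop, so that its two walnuts drop into the bowl, and let go. Leave the other dispenser's gate shut and the bowl where it stands.

Things in the scene. Friction and masses are not known exactly. Their poses are not given: they have to be found in the camera images.
- gate_a (a joint): how far the gate of the dispenser with the bowl under it is drawn out, in m: 0 to 0.006 at the start (shut), 0.080 at its end stop. It slides level and straight with about 2.5 N of friction, stays where it is left, no spring or latch. Behind the tab, guide rails 94 mm wide and a cross bridge (top 112 mm above the worktop) end 26 mm from the grip point when shut.
- gate_a_handle (a point): grip point on the gate over the bowl: in an upright black tab 28 mm long (x), 14 mm thick (y), standing 42 mm above the level gate plate (76 mm wide). The point is 136 mm above the worktop, 14 mm below the tab's top. Own axes, z up: the gate draws out along its -x, toward the robot; pinch the tab from above across y. Chute axis: 130 mm along +x from it when shut.
- gate_b_handle (a point): the same point on the other dispenser, with no bowl; its gate stays shut. The dispensers are alike, fixed to the worktop, either one left or right: steel foot 140 x 130 x 8 mm, dark back post, chute with underside 88 mm above the worktop, round clear hopper 100 mm across with a dark lid and knob (top at 246 mm) and two walnuts inside.
- bowl: open wooden bowl, 120 mm across the rim and 52 mm high, standing loose on the foot of one dispenser under its chute, its middle 10 to 22 mm in front of the chute's axis; its origin is the centre of its underside, 8 mm above the worktop, z up.
- walnut_a1: a walnut, a brown ball 30 mm across, origin at its centre, lying on the shut gate in the hopper over the bowl.
- walnut_a2: the second walnut in the same hopper, alike.

How it is judged (in metres and radians):
At the end, for the whole second after the job is handed in: The gate over the bowl is drawn out to its end stop (within 10 mm: beyond 70 of 80 mm), both of its walnuts lie in the bowl, the bowl stands upright (10 degrees) within 20 mm of where it was, and the other gate is within 15 mm of its start (value of joint gate_a above 0.07 m and horizontal distance between each of walnut_a1, walnut_a2 and bowl below 0.056 m and z of each of walnut_a1, walnut_a2 in the frame of bowl below 0.06 m and angle between bowl's own z axis and vertical below 0.17 rad and distance of bowl from where it was at the start of the episode below 0.02 m and distance of gate_b_handle from where it was at the start of the episode below 0.015 m); the robot touches nothing.
It fails at once if the other dispenser's gate is drawn open (more than 15 mm) (distance of gate_b_handle from where it was at the start of the episode above 0.015 m).
It fails at once if the bowl is shoved away (more than 20 mm) (distance of bowl from where it was at the start of the episode above 0.02 m).
It also fails if it takes over 29 s, if anything falls off the work surface, if the arm or the gripper's body presses on something with over 40 N, if the wrist force passes 120 N, or if a joint passes its speed limit or range.

ROBOT

A 6-joint arm with a two-finger parallel gripper is mounted at the origin on a cart in front of the work surface, level with it; the furniture and walls round the work are solid. World frame = base frame: x ahead of the robot, y to its left, z up, the work surface at z = 0. Lengths are in m, angles in degrees, forces in N, time in s.
With the tool pointing down it reaches from about 0.3 to 0.75 m from the base axis. Payload 8.5 kg.
Tool frame: the origin (TCP) lies midway between the tips of the shut fingers; the grasp point (between the pads) lies 19 mm behind it (env.grip_depth is the distance from the TCP to the grasp point, in m); y points along the fingers, x is the direction in which the jaws open and shut, and the axes are right-handed (so a half turn about y gives the same grasp; the last joint's range is limited). The gripper opens to 85 mm and grips with 20 to 120 N. Pads are 22 mm wide; open, the fingers measure 114 mm over their backs; the gripper's body (76 mm by 85 mm) begins 54 mm behind the grasp point. The pads swing forward as they close: fully open they stand 13 mm farther back than shut.
Start: joints at [53.955, 21.807, 74.336, -0, 83.858, -12.336], TCP at [0.221, 0.504, 0.231] pointing down, gripper open.
Joint ranges: [-178.18, 178.18], [-50.72, 133.34], [12.68, 142.11], [-81.47, 261.47], [9.98, 163.14], [-165.26, 165.26]. Speed limits (degrees/s): [136.94, 136.94, 180, 180, 180, 180].

INTERFACE

Orientations are given as a 3x3 rotation matrix whose columns are the frame's x, y, z axes.
In Python, from rig import env gives the robot as it stands.
- The arm moves only by the shell command python3 -m inch 'ROWS' [FORCE]. ROWS is JSON, a list that holds one entry, the list of rows, each a list of 7 numbers: the gripper command: -1 is shut, 1 is fully open, values between are in proportion, then the shift along the world's x, y, z in cm, then the turn, a rotation vector about the world's x, y, z in degrees. In form: [[[grip, dx, dy, dz, rx, ry, rz], ...]]. A call has 1 to 20 rows; each row is the pose to reach, as a shift and turn from the pose commanded when the call began; what a row does not reach only later rows make up. A row lasts 1/8 s, in which the tool goes at most 62.5 mm and 10.7 degrees, less where a joint would pass 70% of its speed; a pose out of reach is approached as far as the arm can. A call with a gripper value outside its range is refused whole. The fingers move at their own pace and stop on an object; FORCE is the grip in N (left out, the last holds). Time passes only in rows, so rows that repeat a pose let the fingers close. It gives the time, the measured TCP pose, the force and the opening at its end, in the units of the state.
- env.observe(): the state, without advancing time (a new reading comes with each control period).
- env.get_image(name): name is "side" or "top"; returns a dict with "frame" (384x512x3 uint8, red, green, blue), "mtx" (3x3 intrinsics, pixels), "rvec" (rotation vector, rad) and "tvec" (3), from world to camera coordinates, as OpenCV has them. Camera axes: x right, y down, z forward; pixel columns grow to the right and rows downward; lengths in m; the calibration is good to about 2 mm. A picture is of the moment at which its call begins. There is no depth.
- env.close_job(): hands the job in, once; it reports no verdict.
The state is a dict: "time_s": time; "q": joint angles; "qvel": joint speeds; "joint_efforts": joint torques, N m; "position": TCP position; "tool_rot": TCP orientation; "ft_force": force on the tool from outside, world axes, zero at the start; "wrist_torque": the same for the moment, N m; "grip_width": finger opening in m.
Only numpy, scipy, OpenCV 4.12 (cv2) and the standard library are available. Lean on these libraries where they do the work, as an engineer would, in place of code of your own. Each camera call takes 0.05 s, during which the arm holds its last target.

## Working session

There is one attempt and no reset: what is moved stays moved. The work goes in short steps, Python scripts to look and compute and a shell command to move; the robot and the scene stay as the last step left them, time stands still between calls to the robot, and variables do not carry over. Pictures are saved under pics/ and viewed, and the job is handed in when it is done.

```bash
mkdir -p pics; python3 - <<'E'
from rig import env
import cv2
s=env.observe(); print(s['time_s'],s['position'],s['tool_rot'],s['grip_width'],env.grip_depth)
for n in('side','top'):
    d=env.get_image(n); cv2.imwrite(f'pics/{n}0.png',d['frame'][:,:,::-1]); print(n,d['mtx'],d['rvec'],d['tvec'])
E
```

```text
0.0 [0.22096958 0.5033179  0.23067943] [[ 4.02094944e-01 -9.18345514e-04 -9.15597517e-01]
 [ 9.15596755e-01 -1.23090346e-03  4.02095844e-01]
 [-1.49627507e-03 -9.99998821e-01  3.45894113e-04]] 0.0854414173404778 0.0187
side [[380.42338415   0.         256.20395035]
 [  0.         380.42338415 191.77051482]
 [  0.           0.           1.        ]] [ 2.29579601e+00  2.06539221e-03 -2.39586728e-02] [-0.64159181  0.08738203  0.98193387]
top [[347.08283958   0.         260.00942446]
 [  0.         347.08283958 194.84793754]
 [  0.           0.           1.        ]] [ 2.18250947 -2.17268552  0.0440769 ] [-0.01351486  0.63604956  0.94202122]
```

View pics/side0.png

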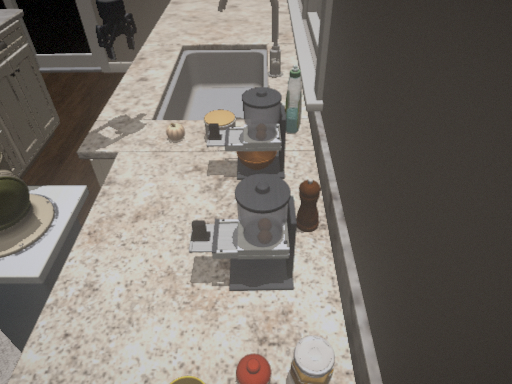

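View pics/top0.png

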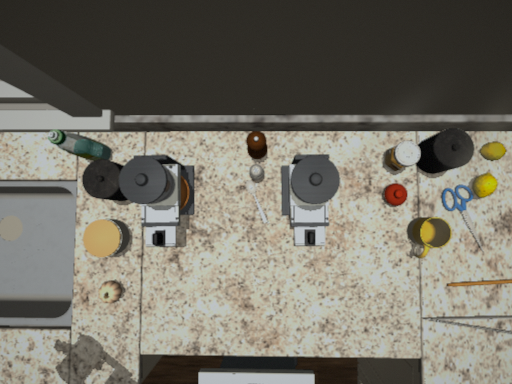

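```bash
cat > h.py <<'E'
import numpy as np,cv2
from rig import env
def cam(n):
    d=env.get_image(n); return d
def P(d,p):
    return cv2.projectPoints(np.array(p,float).reshape(-1,3),d['rvec'],d['tvec'],d['mtx'],None)[0].reshape(-1,2)
def ray(d,uv,z):
    R=cv2.Rodrigues(d['rvec'])[0]; C=-R.T@d['tvec']
    v=R.T@np.linalg.inv(d['mtx'])@np.array([uv[0],uv[1],1.]); return C+v*(z-C[2])/v[2]
def crop(d,x0,y0,x1,y1,k,name):
    cv2.imwrite(name,cv2.resize(d['frame'][y0:y1,x0:x1,::-1],None,fx=k,fy=k,interpolation=cv2.INTER_CUBIC))
E
python3 - <<'E'
from h import *
import cv2
a=cv2.imread('pics/top0.png')[140:260,110:210]; b=cv2.imread('pics/side0.png')[80:180,195:295]
cv2.imwrite('pics/c.png',np.hstack([cv2.resize(a,(400,480),interpolation=cv2.INTER_CUBIC),cv2.resize(cv2.copyMakeBorder(b,0,20,0,0,cv2.BORDER_CONSTANT),(400,480),interpolation=cv2.INTER_CUBIC)]))
t=cam('top')
print(P(t,[[.5,0,0],[.5,.2,0],[.22,.5,.23],[0,0,0]]))
E
```

```text
[[256.12885122 243.69902933]
 [185.23282858 243.19760498]
 [ 16.71007676 382.85300728]
 [255.02994383 429.19710528]]
```

View pics/c.png

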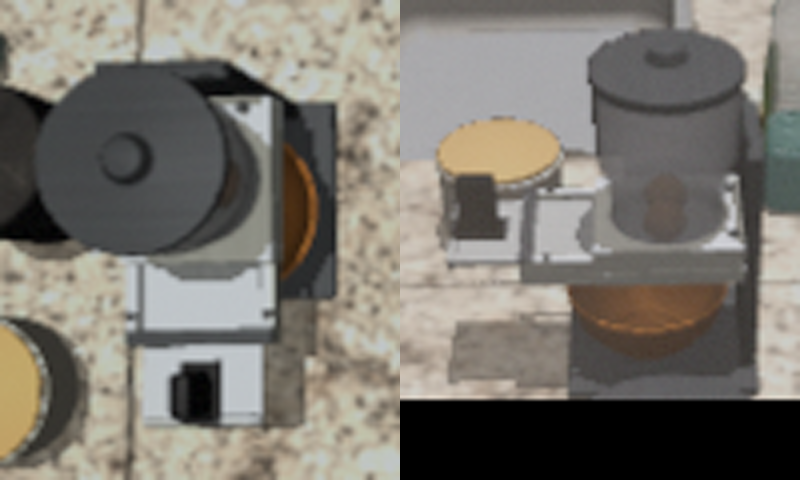

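```bash
cat >> h.py <<'E'
def box(x0,x1,y0,y1,z0,z1):
    c=np.array([[x,y,z] for z in(z0,z1) for x,y in((x0,y0),(x1,y0),(x1,y1),(x0,y1))]);
    e=[(0,1),(1,2),(2,3),(3,0),(4,5),(5,6),(6,7),(7,4),(0,4),(1,5),(2,6),(3,7)]
    return [(c[i],c[j]) for i,j in e]
def model(g,yaw,foot=True):
    R=cv2.Rodrigues(np.array([0,0,np.radians(yaw)]))[0]; o=np.array([g[0],g[1],0])
    return lambda p: np.asarray(p)@R.T+o
def draw(d,g,yaw,win,k,name):
    f=model(g,yaw); x0,y0,x1,y1=win
    im=cv2.resize(d['frame'][y0:y1,x0:x1,::-1],None,fx=k,fy=k,interpolation=cv2.INTER_CUBIC)
    def L(segs,c):
        for a,b in segs:
            q=((P(d,[f(a),f(b)])-[x0,y0]+.5)*k).astype(int); cv2.line(im,tuple(map(int,q[0])),tuple(map(int,q[1])),c,1,cv2.LINE_AA)
    L(box(-.014,.014,-.007,.007,.108,.150),(0,255,0))
    L([((.13+.05*np.cos(a),.05*np.sin(a),.22),(.13+.05*np.cos(a+.2),.05*np.sin(a+.2),.22)) for a in np.arange(0,6.3,.2)],(255,0,0))
    L([((.026,-.047,.112),(.026,.047,.112)),((.026,-.047,.112),(.1,-.047,.112)),((.026,.047,.112),(.1,.047,.112))],(0,0,255))
    L([((-.02,-.038,.108),(.026,-.038,.108)),((-.02,.038,.108),(.026,.038,.108))],(255,0,255))
    cv2.imwrite(name,im)
E
python3 - <<'E'
from h import *
t=cam('top'); s=cam('side')
R=cv2.Rodrigues(t['rvec'])[0]; print('top C',-R.T@t['tvec'])
for uv in [(146,245.5),(176,246.5)]: print('plate',ray(t,uv,.108))
for u,v in [(128,336),(276,342),(276,98)]: print('rail',ray(t,(110+u/4,140+v/4),.11))
for u,v in [(170,372),(190,415),(190,372)]: print('tab',ray(t,(110+u/4,140+v/4),.15))
print('knob',ray(t,(110+126/4,140+155/4),.246))
sx=lambda u,v:(195+(u-400)/4,80+v/4.8*1.2)
E
```

```text
top C [ 0.57476603 -0.03326601  0.9801444 ]
plate [0.50179649 0.27334921 0.108     ]
plate [0.49984774 0.19742503 0.108     ]
rail [0.55565434 0.28422193 0.11      ]
rail [0.55243457 0.19040446 0.11      ]
rail [0.70685511 0.19353118 0.11      ]
tab [0.53517282 0.24366092 0.15      ]
tab [0.50966383 0.23096624 0.15      ]
tab [0.53524904 0.23158682 0.15      ]
knob [0.65529315 0.23830481 0.246     ]
```

```bash
python3 - <<'E'
from h import *
t=cam('top'); s=cam('side')
draw(t,(.525,.2365),1.0,(110,140,210,260),5,'pics/m1.png')
draw(s,(.525,.2365),1.0,(195,80,295,180),5,'pics/m2.png')
a=cv2.imread('pics/m1.png');b=cv2.imread('pics/m2.png');b=cv2.copyMakeBorder(b,0,100,0,0,cv2.BORDER_CONSTANT)
cv2.imwrite('pics/m3.png',cv2.resize(np.hstack([a,b]),(800,480)))
E
```

```text
(no output)
```

View pics/m3.png

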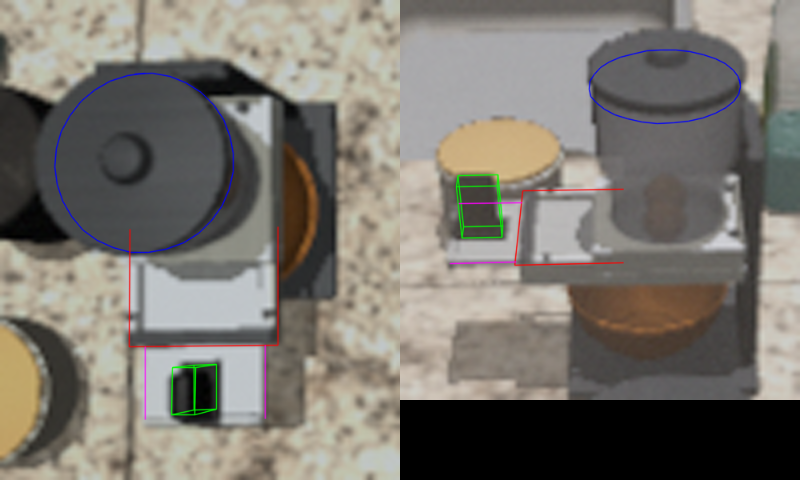

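```bash
python3 -m inch '[[[0.5,2,-2,0.5,0,0,2],[0.5,5,-4.5,1,0,0,5],[0.5,8.5,-7.5,1,0,0,8],[0.5,12,-10.5,1,0,0,11],[0.5,15.5,-13.5,1,0,0,14],[0.5,19,-16.5,1,0,0,17],[0.5,22.5,-19.5,0.5,0,0,20],[0.5,25.5,-22.5,0,0,0,22],[0.5,28,-24.5,-0.5,0,0,23.5],[0.5,29.6,-26,-1,0,0,24],[0.5,30.4,-26.6,-2,0,0,24],[0.5,30.4,-26.6,-2,0,0,24],[0.5,30.4,-26.6,-2,0,0,24]]]' 40
python3 - <<'E'
from h import *
t=cam('top'); s=cam('side')
o=env.observe();print(o['position'],o['tool_rot'].round(3) if hasattr(o['tool_rot'],'round') else o['tool_rot'],o['ft_force'],o['time_s'])
crop(t,110,140,210,260,4,'pics/m1.png');crop(s,195,60,295,180,4,'pics/m2.png')
cv2.imwrite('pics/n1.png',np.hstack([cv2.imread('pics/m1.png'),cv2.imread('pics/m2.png')]))
E
```

```text
time_s: 1.98
position: [0.5246, 0.2382, 0.2115]
tool_rot: [[-0.006, 0.0, -1.0], [1.0, 0.0, -0.006], [0.0, -1.0, -0.0]]
ft_force: [-0.1, 0.2, -0.4]
grip_width: 0.0642
[0.52471727 0.23822104 0.21176534] [[-0.006  0.001 -1.   ]
 [ 1.     0.    -0.006]
 [ 0.    -1.    -0.001]] [ 0.0264741  -0.30879873 -0.79173498] 2.075
```

View pics/n1.png

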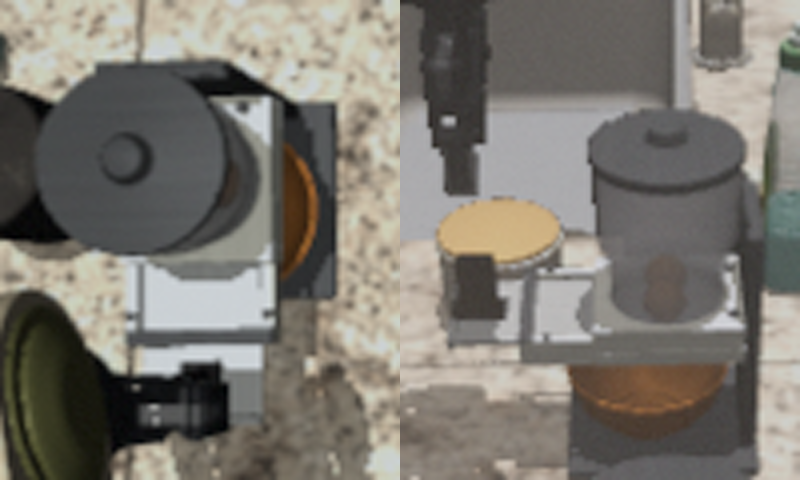

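```bash
python3 -m inch '[[[0.5,0,-0.1,-2,0,0,0],[0.5,0,-0.1,-4,0,0,0],[0.5,0,-0.1,-6,0,0,0],[0.5,0,-0.1,-7.5,0,0,0],[0.5,0,-0.1,-8.6,0,0,0],[0.5,0,-0.1,-9.4,0,0,0],[0.5,0,-0.1,-9.6,0,0,0],[0.5,0,-0.1,-9.6,0,0,0],[0.5,0,-0.1,-9.6,0,0,0]]]' 40
python3 - <<'E'
from h import *
t=cam('top'); s=cam('side')
crop(t,110,140,210,260,4,'pics/m1.png');crop(s,195,60,295,180,4,'pics/m2.png')
cv2.imwrite('pics/n2.png',np.hstack([cv2.imread('pics/m1.png'),cv2.imread('pics/m2.png')]))
E
```

```text
time_s: 3.2
position: [0.5254, 0.2366, 0.1158]
tool_rot: [[-0.005, 0.001, -1.0], [1.0, 0.0, -0.005], [0.0, -1.0, -0.001]]
ft_force: [-0.8, -0.6, 0.9]
grip_width: 0.0639
```

View pics/n2.png

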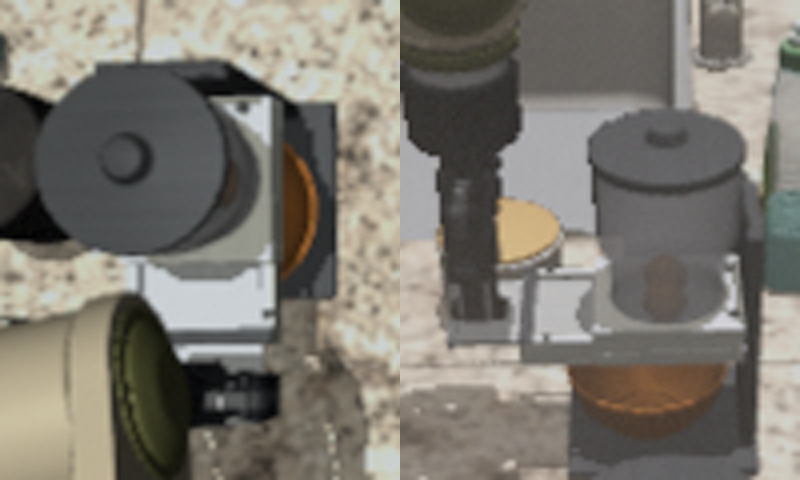

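The tab's right edge, at about (505,300) in the side crop, shows just behind the near finger. The fingers straddle the tab, so I'm closing them.

```bash
python3 -m inch '[[[-0.9,0,0,0,0,0,0],[-0.9,0,0,0,0,0,0],[-0.9,0,0,0,0,0,0],[-0.9,0,0,0,0,0,0],[-0.9,0,0,0,0,0,0],[-0.9,0,0,0,0,0,0],[-0.9,0,0,0,0,0,0],[-0.9,0,0,0,0,0,0]]]' 40
```

```text
time_s: 4.3
position: [0.5251, 0.24, 0.1157]
tool_rot: [[-0.007, 0.002, -1.0], [1.0, 0.006, -0.007], [0.006, -1.0, -0.002]]
ft_force: [0.6, 19.5, -0.9]
grip_width: 0.0137
```

```bash
python3 -m inch '[[[-0.9,0,0.15,0,0,0,0],[-0.9,0,0.3,0,0,0,0],[-0.9,0,0.3,0,0,0,0],[-0.9,0,0.3,0,0,0,0]]]' 40
```

```text
time_s: 4.8
position: [0.5251, 0.2401, 0.1157]
tool_rot: [[-0.006, 0.0, -1.0], [1.0, 0.001, -0.006], [0.001, -1.0, -0.0]]
ft_force: [-1.7, 5.8, 3.9]
grip_width: 0.0133
```

```bash
python3 -m inch '[[[-0.9,-0.3,0.1,0,0,0,0],[-0.9,-0.8,0.1,0,0,0,0],[-0.9,-1.5,0.1,0,0,0,0],[-0.9,-2.2,0.1,0,0,0,0],[-0.9,-3,0.1,0,0,0,0],[-0.9,-3.5,0.1,0,0,0,0],[-0.9,-4,0.1,0,0,0,0],[-0.9,-4,0.1,0,0,0,0],[-0.9,-4,0.1,0,0,0,0]]]' 40
```

```text
time_s: 5.92
position: [0.4844, 0.2393, 0.1156]
tool_rot: [[-0.005, -0.001, -1.0], [1.0, -0.002, -0.005], [-0.002, -1.0, 0.001]]
ft_force: [-0.8, -9.1, 7.6]
grip_width: 0.0136
```

```bash
python3 -m inch '[[[-0.9,-0.3,-0.15,0,0,0,0],[-0.9,-0.9,-0.2,0,0,0,0],[-0.9,-1.6,-0.2,0,0,0,0],[-0.9,-2.3,-0.2,0,0,0,0],[-0.9,-2.9,-0.2,0,0,0,0],[-0.9,-3.4,-0.2,0,0,0,0],[-0.9,-3.7,-0.2,0,0,0,0],[-0.9,-3.9,-0.2,0,0,0,0],[-0.9,-4.0,-0.2,0,0,0,0],[-0.9,-4.0,-0.2,0,0,0,0],[-0.9,-4.0,-0.2,0,0,0,0]]]' 40
```

```text
time_s: 7.3
position: [0.4489, 0.2383, 0.1157]
tool_rot: [[-0.005, 0.009, -1.0], [1.0, 0.0, -0.005], [0.0, -1.0, -0.009]]
ft_force: [21.6, -1.1, -6.0]
grip_width: 0.0131
```

```bash
python3 - <<'E'
from h import *
t=cam('top'); s=cam('side')
crop(t,110,140,210,260,4,'pics/m1.png');crop(s,175,60,275,180,4,'pics/m2.png')
cv2.imwrite('pics/n3.png',np.hstack([cv2.imread('pics/m1.png'),cv2.imread('pics/m2.png')]))
E
```

```text
(no output)
```

View pics/n3.png

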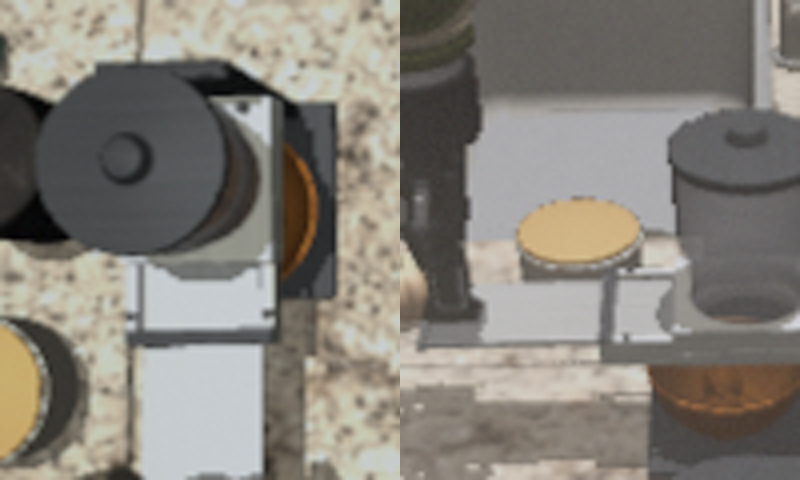

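The hopper is empty: there is no brown at crop (745,290), and the plate is drawn far out with the fingers still on the tab. I'll relieve the pull, open and lift.

```bash
python3 -m inch '[[[-0.9,0.2,0,0,0,0,0],[-0.9,0.2,0,0,0,0,0],[0.4,0.2,0,0,0,0,0],[0.4,0.2,0,0,0,0,0],[0.4,0.2,0,0,0,0,0],[0.4,0.2,0,0,0,0,0],[0.4,0.2,0,0,0,0,0]]]' 40
```

```text
time_s: 8.28
position: [0.447, 0.2386, 0.1153]
tool_rot: [[-0.005, -0.0, -1.0], [1.0, -0.0, -0.005], [-0.0, -1.0, 0.0]]
ft_force: [0.8, -0.0, 0.6]
grip_width: 0.0596
```

```bash
python3 -m inch '[[[0.4,0,0,1,0,0,0],[0.4,0,0,2.5,0,0,0],[0.4,0,0,4.5,0,0,0],[0.4,0,0,7,0,0,0],[0.4,0,0,9.5,0,0,0],[0.4,-2,2,11,0,0,0],[0.4,-6,5,12,0,0,0],[0.4,-10,9,12,0,0,0],[0.4,-14,13,12,0,0,0],[0.4,-16,15,12,0,0,0],[0.4,-16,15,12,0,0,0],[0.4,-16,15,12,0,0,0]]]' 40
python3 - <<'E'
from h import *
t=cam('top'); s=cam('side')
crop(t,110,160,210,280,4,'pics/m1.png');crop(s,175,80,300,200,4,'pics/m2.png')
cv2.imwrite('pics/n4.png',cv2.resize(np.hstack([cv2.imread('pics/m1.png'),cv2.imread('pics/m2.png')]),(800,427)))
draw(t,(.447,.2386),1.0,(110,160,210,280),4,'pics/d1.png'); draw(s,(.447,.2386),1.0,(175,80,275,200),4,'pics/d2.png')
cv2.imwrite('pics/d3.png',np.hstack([cv2.imread('pics/d1.png'),cv2.imread('pics/d2.png')]))
cv2.imwrite('pics/top5.png',t['frame'][:,:,::-1])
E
```

```text
time_s: 9.78
position: [0.2876, 0.3882, 0.2357]
tool_rot: [[-0.005, 0.001, -1.0], [1.0, 0.0, -0.005], [0.0, -1.0, -0.001]]
ft_force: [-0.6, -0.0, 0.5]
grip_width: 0.0594
```

View pics/n4.png

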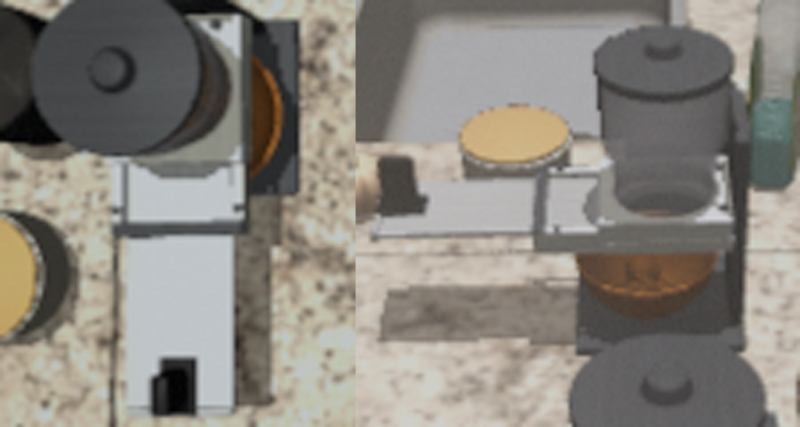

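View pics/d3.png

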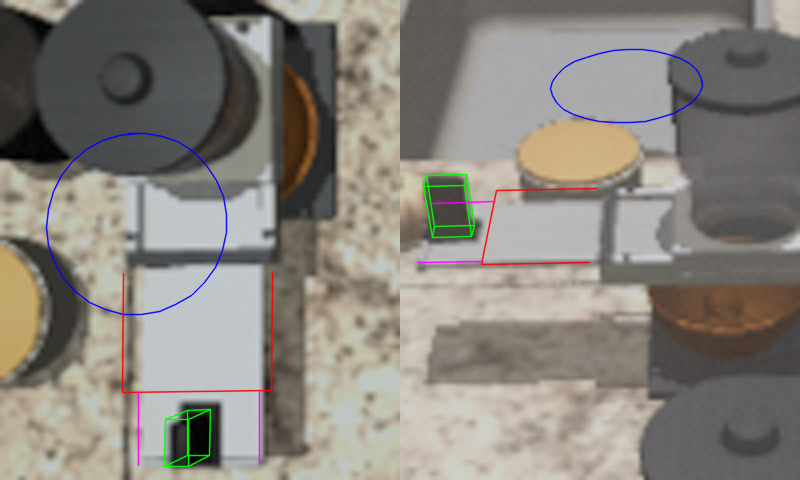

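View pics/top5.png

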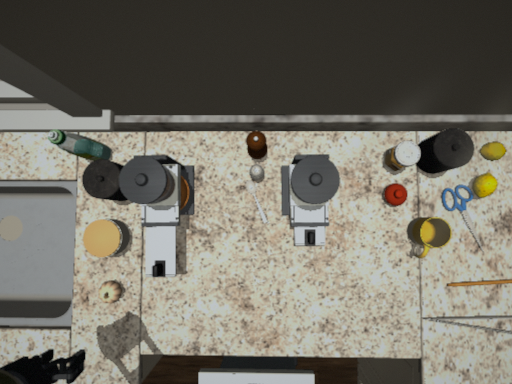

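```bash
python3 - <<'E'
from h import *
t=cam('top'); a=cv2.imread('pics/top0.png',0).astype(float); b=cv2.cvtColor(t['frame'],cv2.COLOR_RGB2GRAY).astype(float)
for nm,im,r in(('0',a,(225,255)),('1',b,(255,285))):
    for c0,c1 in((148,153),(166,172)):
        p=im[r[0]:r[1],c0:c1].mean(1); g=np.abs(np.diff(p)); print(nm,c0,p.round().astype(int))
# tab template
T=a[229:248,150:168].astype(np.float32); m=cv2.matchTemplate(b[245:290,140:180].astype(np.float32),T,cv2.TM_CCOEFF_NORMED)
_,v,_,l=cv2.minMaxLoc(m); print(v,l[0]+140-150,l[1]+245-229, m[l[1]-1:l[1]+2,l[0]])
for dv in (27,28,29): print(dv,ray(t,(160,238),.13)-ray(t,(160,238+dv),.13))
# bowl shift & other dispenser: frame diffs
D=np.abs(a-b)
print('gate b region diff',D[150:250,280:340].max(),'bowl region',D[160:215,180:196].max(),D[160:215,180:196].mean())
S=cam('side');s0=cv2.imread('pics/side0.png'); 
cv2.imwrite('pics/bw.png',np.hstack([cv2.resize(s0[140:180,230:285],None,fx=7,fy=7),cv2.resize(S['frame'][140:180,230:285,::-1],None,fx=7,fy=7)]))
E
```

```text
0 148 [ 77  86 168 195 194 194 194 194 190 179 173 174 174 174 174 174 174 174
 181 167 172 148 168 182 177 173 174 177 182 170]
0 166 [ 81 167 195 195 195 195 195 194 195 195 195 195 194 195 194 194 194 195
 167 180 178 122 141 170 168 166 171 174 175 169]
1 148 [195 195 195 195 194 194 195 195 194 194 190 178 173 173 174 173 173 173
 173 140 153 162 176 186 188 182 176 172 175 181]
1 166 [195 195 195 196 196 196 195 195 195 195 195 195 195 195 195 195 195 195
 195 156 175 171 176 186 190 180 163 155 170 180]
0.94919753074646 0 30 [0.8615135  0.94919753 0.94096357]
27 [0.0654813  0.00155772 0.        ]
28 [0.06789409 0.00161512 0.        ]
29 [0.070306  0.0016725 0.       ]
gate b region diff 6.0 bowl region 5.0 0.9340909090909091
```

View pics/bw.png

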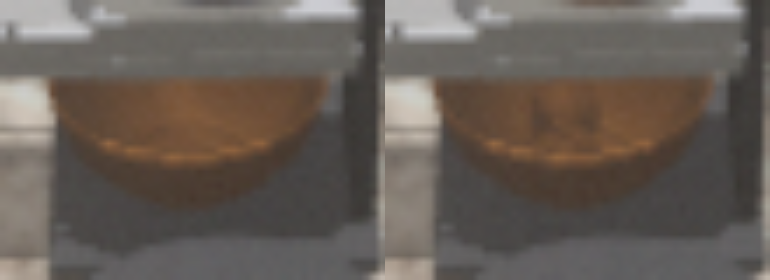

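```bash
python3 - <<'E'
from rig import env
o=env.observe();print(o['time_s'],o['ft_force']);print(env.close_job())
E
```

```text
9.975 [-0.15944398 -1.055535    0.41799014]
the job is handed in; nothing more can be done
None
```

I drew out the gate of the left dispenser, the one with the bowl under it, until it hit its end stop. Then I let go, pulled the arm clear and handed the job in at about 10 s; no verdict was reported.

**Gate travel:** the pull was blocked with about 21 N at the end. The arm had moved 76 mm by then, and the pictures show the gate 74–75 mm further out than at the start. It also seemed to start about 2 mm open, so I put it at about 77 of 80 mm. That sits above the 70 mm limit, but it isn't exact.

**Walnuts:** the hopper is empty, and two brown shapes that weren't there before show in the bowl. I couldn't see each walnut clearly, because the chute covers part of the bowl.

**Bowl and other gate:** comparing pictures from the start and end shows no change at the bowl's visible edge or at the other dispenser.

**Off-centre grip:** my first position for the tab was about 3 mm off sideways, so closing the fingers pushed on it with about 20 N. I shifted the arm to relieve that before pulling.

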